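# Click the saw's speed dial to the yellow mark and start it

## Task

With a fingertip against its knurled rim, turn the black speed dial on the blue controller one click, so that its red pointer rests at the yellow mark on the guard. Then press the green start button right in and let it come back up, and leave the tape measure, screwdriver and jar where they are.

Things in the scene. Friction and masses are not known exactly. Their poses are not given: they have to be found in the camera images.
- controller: Blue speed-controller box, fixed to the bench, 160 (x) x 180 (y) x 60 mm high; origin at the centre of its underside, front towards its own -x. On its top a grey horseshoe guard, 24 mm high (inner radius 40, outer 56 mm about the dial's axis), stands round the back and sides of the dial; it is open over the front 140 degrees (70 degrees either side of the box's -x), where the dial's rim can be reached from above and in front. The top in front of the dial is flat and clear.
- dial (a joint): Turning angle of the dial in rad, positive anticlockwise seen from above, stops at -1.31 and 1.31. A sprung detent clicks in every 30 degrees (0.524 rad) at 0, +-0.524, +-1.047; past half-way it snaps by itself into the next one. It starts in or within 0.1 rad of the detent at 0, the pointer then towards the box's +x. It takes about 0.05 N m to turn, some 2 N along the rim, so press the rim with about 4 to 10 N. The rim grips like rubber.
- dial_center (a point): Centre of the top face of the dial, a black knurled upright cylinder 70 mm across on the controller, its rim running from 2 to 34 mm above the box's top (this point is 94 mm above the bench), with an aluminium top disc and a red pointer line. x axis along the pointer; turns with the dial. The axis stands over the box's origin.
- pointer (a point): Point the pointer aims at: 48 mm from the dial's axis along the pointer, at the height of the guard's top, 84 mm above the bench. It turns with the dial.
- yellow_mark: Yellow round stud, 12 mm across and 4 mm high, fixed on the guard's top, 48 mm from the dial's axis; origin at the centre of its underside, 84 mm above the bench. It stands 30 degrees to one side of the detent at 0 (either side, so the turn is one click clockwise or anticlockwise).
- white_mark: White stud of the same size, 30 degrees to the other side; not the one wanted.
- start (a joint): Travel of the green start button in m, 0 up, 0.006 fully in; spring, 5 N fully in; it comes back up by itself.
- start_top (a point): Centre of the top of the green start button, 32 mm across, pressed straight down, on a fixed yellow housing 100 x 80 x 35 mm, to one side of the controller.
- tape: Loose grey tape measure, 75 x 40 x 65 mm high, standing on the bench on the other side of the controller from the start button; origin at the centre of its underside.
- screwdriver: Loose screwdriver with a yellow handle, lying behind the controller along its own x; origin at its underside on the bench.
- jar: Loose amber jar with a steel lid, 60 mm across and 75 mm high, upright behind the controller; origin at the centre of its underside.
Things that resemble listed ones, but are neither listed nor needed, are in the scene too. Several things have the shape of the controller; the one meant has the colours described above.

How it is judged:
By the outcome, as a careful person would: the job done as asked, in the order asked, and still so for the second after the job is handed in, with the robot touching nothing.
It also fails if it takes over 53 s, if anything falls off the work surface, if the arm or the gripper's body presses on something with over 40 N, if the wrist force passes 120 N, or if a joint passes its speed limit or range.

## Robot

A 6-joint arm with a two-finger parallel gripper is mounted at the origin on the work surface. World frame = base frame: x ahead of the robot, y to its left, z up, the work surface at z = 0. Lengths are in m, angles in degrees, forces in N, time in s.
With the tool pointing down it reaches from about 0.35 to 0.725 m from the base axis. Payload 6 kg.
Tool frame: the origin (TCP) lies midway between the tips of the shut fingers; the grasp point (between the pads) lies 19 mm behind it; z points along the fingers, y is the direction in which the jaws open and shut (so a half turn about z gives the same grasp; the last joint's range is limited). The gripper opens to 85 mm and grips with 20 to 120 N. Pads are 22 mm wide; open, the fingers measure 114 mm over their backs; the gripper's body (76 mm by 85 mm) begins 54 mm behind the grasp point. The pads swing forward as they close: fully open they stand 13 mm farther back than shut.
Start: joints at [82.546, 2.303, 4.859, 0, -92.561, -19.12], TCP at [0.268, 0.537, 0.231] pointing down, gripper open.
Joint ranges: [-146.85, 146.85], [-73.84, 115.35], [-62.03, 85.46], [-188.31, 113.3], [-161.28, -10.13], [-171.36, 171.36]. Speed limits (degrees/s): [147.25, 147.25, 172.46, 180, 180, 180].

## Interface

Orientations are given as a 3x3 rotation matrix whose columns are the frame's x, y, z axes.
In Python, from station import * gives the robot as it stands. The module is installed in compiled form; this text tells all that it offers.
- The arm moves only by the tool drive_tool, never from a script. Its argument "rows" is a list of rows, each a list of 3 entries, a list of its own where there are three numbers: the shift along the tool's x, y, z in mm, then the turn about the tool's z in degrees, then the opening, from 0 (shut) to 1 (fully open). In form: [[[tx, ty, tz], turn, fingers], ...]. A call has 1 to 20 rows; each row shifts and turns the commanded pose from where the row before left it, along the tool's axes as they then stand; what a row does not reach is not made up. A row lasts 1/12 s, in which the tool goes at most 41.7 mm and 7.16 degrees, less where a joint would pass 70% of its speed; a pose out of reach is approached as far as the arm can. A call is refused whole if a number of a shift passes 41.7 or a number of a turn 7.16, either way. A call with a gripper value outside its range is refused whole. The fingers move at their own pace and stop on an object; the grip force is fixed at half the most. Time passes only in rows, so rows that do not move let the fingers close. It gives the time, the measured TCP pose, the force and the opening at its end, in the units of the state.
- sense(): the state, without advancing time (a new reading comes with each control period).
- grab_frame(name): name is "scene" or "side" or "wrist"; returns (picture, depth): 420x560x3 uint8, blue, green, red; 420x560 float32, m along the optical axis (not along the pixel's ray), 0 where there is no reading.
- camera_info(name): a dict with "camera_matrix" (3x3 intrinsics, pixels), "R" (3x3) and "t" (3): a world point X has camera coordinates R X + t; the wrist camera has in their place "tool_from_camera" (4x4, takes a point from camera to tool coordinates, whose origin is the TCP and whose axes are the flange's). Camera axes: x right, y down, z forward; pixel columns grow to the right and rows downward; lengths in m; the calibration is good to about 2 mm. A picture is of the moment at which its call begins: read the wrist's pose just before it. camera_info takes no time and is no camera call.
- close_job(): hands the job in, once; it reports no verdict.
The state is a dict: "t": time; "joint_positions": joint angles; "qvel": joint speeds; "joint_torque": joint torques, N m; "eef_pos": TCP position; "ee_rot": TCP orientation; "contact_force": force on the tool from outside, world axes, zero at the start; "ft_torque": the same for the moment, N m; "width": opening from 0.0 (shut) to 1.0 (fully open).
Only numpy, scipy, OpenCV 4.12 (cv2) and the standard library are available. Lean on these libraries where they do the work, as an engineer would, in place of code of your own. Each camera call takes 0.05 s, during which the arm holds its last target. There are 200 camera calls.

## Working session

There is one attempt and no reset: what is moved stays moved. The work goes in short steps, Python scripts to look and compute and a tool call to move; the robot and the scene stay as the last step left them, time stands still between calls to the robot, and variables do not carry over. Pictures are saved under pics/ and viewed, about 8 in all and at most 12, crops included, and the job is handed in when it is done.

Besides the shell and the picture viewer there is one more tool, called after "Emit:" by a JSON object that holds its "op" and its "data", one argument or row to a line. drive_tool: Moves the arm, as the interface text tells. Its arguments: {"type":"object","properties":{"rows":{"type":"array","items":{"type":"array"}}},"required":["rows"]}

```bash
mkdir -p pics; cat > h.py <<'E'
from station import *
import numpy as np, cv2
def grab(name):
    s=sense(); im,d=grab_frame(name); ci=camera_info(name)
    K=np.array(ci["camera_matrix"])
    if name=="wrist":
        T=np.eye(4);T[:3,:3]=s["ee_rot"];T[:3,3]=s["eef_pos"]
        M=T@np.array(ci["tool_from_camera"]); Rwc=M[:3,:3]; c=M[:3,3]
    else:
        R=np.array(ci["R"]); Rwc=R.T; c=-R.T@np.array(ci["t"])
    return im,d,K,Rwc,c
def ray(px,z,K,Rwc,c):
    v=Rwc@np.linalg.solve(K,np.array([px[0],px[1],1.])); return c+v*(z-c[2])/v[2]
def proj(X,K,Rwc,c):
    p=K@(Rwc.T@(np.array(X)-c)); return p[:2]/p[2]
E
python3 - <<'E'
from h import *
for n in("scene","side"):
    im,d,K,R,c=grab(n); cv2.imwrite(f"pics/{n}0.png",im); np.save(f"{n}0.npy",d); print(n,c.round(3),R[:,2].round(2))
s=sense(); print({k:np.round(v,3).tolist() for k,v in s.items()})
E
```

```text
scene [0.971 0.34  0.991] [-0.42 -0.32 -0.85]
side [ 0.27  -0.738  0.619] [ 0.28  0.79 -0.55]
{'t': 0.1, 'joint_positions': [82.547, 2.337, 4.806, -0.025, -92.561, -19.117], 'qvel': [-0.005, -0.027, -0.015, 0.176, -0.031, -0.083], 'joint_torque': [-0.005, -36.935, 34.828, 6.952, -0.005, 0.0], 'eef_pos': [0.268, 0.536, 0.23], 'ee_rot': [[0.894, -0.447, -0.001], [-0.447, -0.894, -0.002], [0.0, 0.002, -1.0]], 'contact_force': [0.275, 0.401, 0.069], 'ft_torque': [0.005, -0.039, -0.003], 'width': 1.0}
```

View pics/scene0.png

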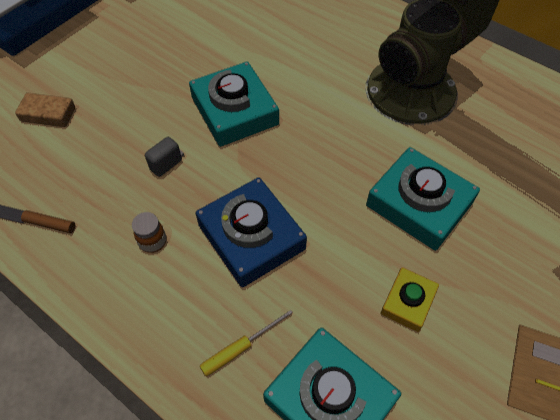

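View pics/side0.png

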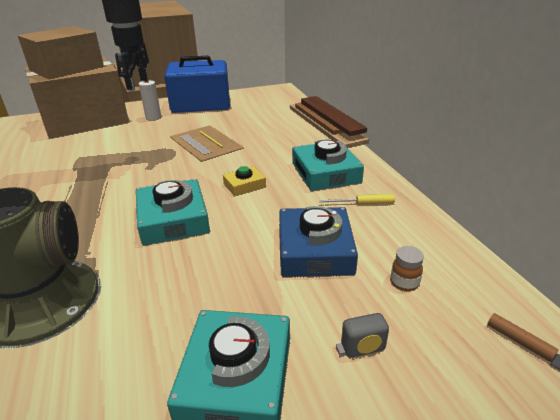

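The scene view shows one blue controller, its dial at about (249,216), with a yellow stud near (226,217). The three teal boxes at (234,100), (423,195) and (332,390) have the same shape but the wrong colour. The green button on its yellow housing is at (412,293), the tape at (163,156), the jar at (149,232) and the screwdriver at (247,345). Next I'll confirm with an enlarged crop and measure.

```bash
python3 - <<'E'
from h import *
im,d,K,R,c=grab("scene")
im2,d2,K2,R2,c2=grab("side")
a=cv2.resize(im[170:290,185:315],None,fx=4,fy=4,interpolation=cv2.INTER_CUBIC)
b=cv2.resize(im2[195:285,265:365],None,fx=3,fy=3,interpolation=cv2.INTER_CUBIC)
can=np.zeros((480,820,3),np.uint8); can[:480,:520]=a; can[:270,520:820]=b
cv2.imwrite("pics/crop1.png",can[:,:800])
def cent(im,lo,hi,box,n=3):
    hsv=cv2.cvtColor(im,cv2.COLOR_BGR2HSV); m=cv2.inRange(hsv,lo,hi); x0,y0,x1,y1=box
    mm=np.zeros_like(m); mm[y0:y1,x0:x1]=m[y0:y1,x0:x1]
    k,l,st,ce=cv2.connectedComponentsWithStats(mm)
    return [(st[i,4],ce[i].round(1)) for i in range(1,k) if st[i,4]>=n]
for nm,I,cam,box in(("scene",im,(K,R,c),(185,170,315,290)),("side",im2,(K2,R2,c2),(265,195,365,285))):
    print(nm)
    for col,lo,hi,z in(("yellow",(20,120,100),(35,255,255),.088),("red",(0,130,90),(8,255,255),.094),("red2",(172,130,90),(180,255,255),.094),("disc",(0,0,170),(180,60,255),.094)):
        for A,p in cent(I,lo,hi,box): print(col,A,p,ray(p,z,*cam).round(4))
    hsv=cv2.cvtColor(I,cv2.COLOR_BGR2HSV)
for A,p in cent(im,(45,120,60),(80,255,255),(380,265,445,330),10): print("green",A,p,ray(p,.06,K,R,c).round(4),d[int(p[1]),int(p[0])])
def pt(u,v,d,K,R,c): return c+R@np.linalg.solve(K,[u,v,1.])*d[v,u]
print("button depth",pt(412,293,d,K,R,c).round(4),"dial depth",pt(250,214,d,K,R,c).round(4))
# blue box top
P=np.stack(np.meshgrid(np.arange(560),np.arange(420)),-1).reshape(-1,2)
V=(np.linalg.inv(K)@np.c_[P,np.ones(len(P))].T)*d.reshape(-1); W=(R@V).T+c
hsv=cv2.cvtColor(im,cv2.COLOR_BGR2HSV).reshape(-1,3)
m=(abs(W[:,2]-.06)<.006)&(hsv[:,0]>105)&(hsv[:,0]<125)&(hsv[:,1]>120)&(P[:,0]>185)&(P[:,0]<315)&(P[:,1]>170)&(P[:,1]<290)
print(m.sum(),cv2.minAreaRect((W[m][:,:2]*1000).astype(np.float32)))
E
```

```text
scene
yellow 24 [224.7 217.1] [ 0.6115 -0.0831  0.088 ]
red 19 [240.3 218.2] [ 0.597  -0.0545  0.094 ]
side
yellow 69 [360.7 198.9] [ 0.7068 -0.0097  0.088 ]
yellow 16 [336.2 225.3] [ 0.6088 -0.0847  0.088 ]
red 6 [329.5 215.3] [ 0.6071 -0.0535  0.094 ]
disc 17 [344. 199.] [ 0.6658 -0.0049  0.094 ]
disc 5 [320.2 200.2] [0.6125 0.0097 0.094 ]
disc 11 [329. 200.] [0.6317 0.0034 0.094 ]
disc 3 [311. 206.] [ 0.5835 -0.0053  0.094 ]
disc 4 [316.5 206. ] [ 0.5951 -0.0097  0.094 ]
disc 247 [315.3 216.1] [ 0.5771 -0.0455  0.094 ]
disc 12 [333.5 212. ] [ 0.6207 -0.0449  0.094 ]
disc 3 [331.3 228.7] [ 0.5903 -0.0995  0.094 ]
green 190 [413.5 291. ] [0.5043 0.2897 0.06  ] 1.0047122
button depth [0.5084 0.2894 0.0577] dial depth [ 0.5784 -0.0452  0.0952]
3693 ((581.049072265625, -45.98016357421875), (177.45562744140625, 157.54257202148438), 72.1253890991211)
```

View pics/crop1.png

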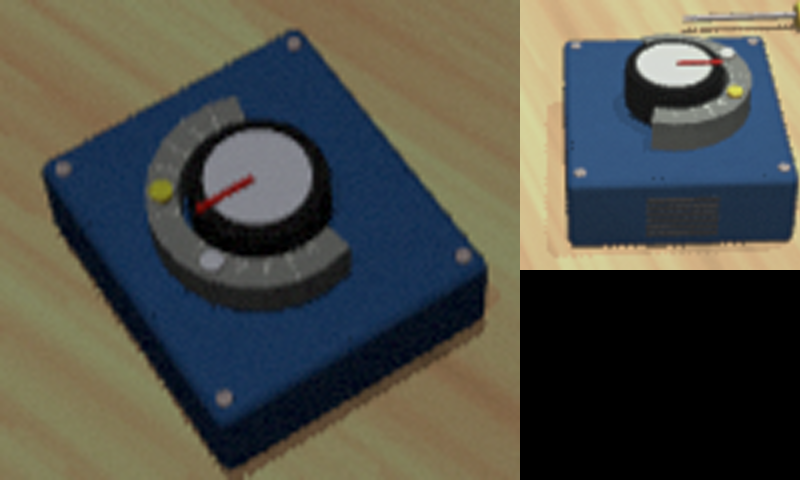

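The crop confirms it: the blue box has the yellow stud clockwise of the pointer (seen from above) and the white stud anticlockwise. So the turn is one click clockwise. The dial axis is near (0.580, -0.046) and the box's yaw is about -18°. Now I'll shut the fingers and move above the front of the dial for a close look.

Emit:
{"op": "drive_tool", "data": {
  "rows": [
    [[11,10,0],0,0],
    [[22,19,1],0,0],
    [[23,20,1],0,0],
    [[23,20,1],0,0],
    [[23,20,1],0,0],
    [[23,20,1],0,0],
    [[23,20,1],0,0],
    [[23,20,1],0,0],
    [[23,20,1],0,0],
    [[23,20,1],0,0],
    [[23,20,1],0,0],
    [[23,20,1],0,0],
    [[23,20,1],0,0],
    [[23,20,1],0,0],
    [[23,20,1],0,0],
    [[23,20,1],0,0],
    [[23,20,1],0,0],
    [[23,20,1],0,0],
    [[22,19,1],-4,0],
    [[11,10,0],-4,0]
  ]
}}

```text
t: 1.87
eef_pos: [0.4887, 0.0022, 0.2129]
ee_rot: [[0.948, -0.317, -0.001], [-0.317, -0.948, -0.001], [-0.0, 0.001, -1.0]]
contact_force: [0.2, 1.2, -0.3]
width: 0.0
```

```bash
python3 - <<'E'
from h import *
s=sense(); print({k:np.round(s[k],3).tolist() for k in("t","joint_positions","eef_pos","ee_rot","contact_force","width")})
im,d,K,R,c=grab("wrist"); cv2.imwrite("pics/w1.png",im); np.save("w1.npy",d); print(c)
im,d,K,R,c=grab("scene"); cv2.imwrite("pics/s1.png",im)
E
```

```text
{'t': 1.867, 'joint_positions': [23.981, -14.975, -12.955, 0.016, -92.068, 47.51], 'eef_pos': [0.489, 0.002, 0.213], 'ee_rot': [[0.948, -0.317, -0.001], [-0.317, -0.948, -0.001], [-0.0, 0.001, -1.0]], 'contact_force': [0.159, 1.198, -0.339], 'width': 0.0}
[ 0.56172916 -0.02321707  0.35581117]
```

View pics/w1.png

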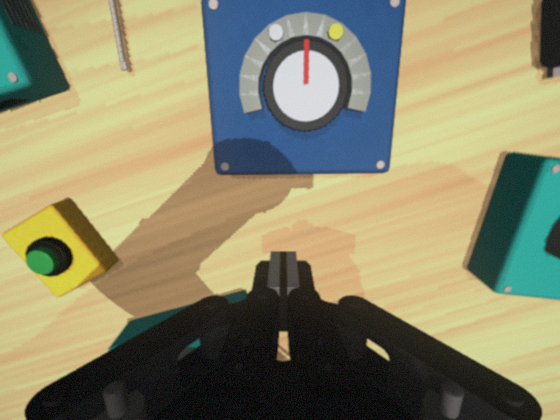

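The close view shows the dial disc at (306,84) with the pointer going straight up to (306,42). The yellow stud is at (336,32), the white at (276,33), the shut fingertips at about (284,262) and the button at (42,262). The shape matches what I measured. I'll get the positions now.

```bash
python3 - <<'E'
from h import *
im,d,K,R,c=grab("wrist"); cam=(K,R,c); s=sense()
hsv=cv2.cvtColor(im,cv2.COLOR_BGR2HSV)
def cent(lo,hi,box,z,nm):
    m=cv2.inRange(hsv,lo,hi); x0,y0,x1,y1=box; mm=np.zeros_like(m); mm[y0:y1,x0:x1]=m[y0:y1,x0:x1]
    k,l,st,ce=cv2.connectedComponentsWithStats(mm); i=1+np.argmax(st[1:,4]); p=ce[i]; X=ray(p,z,*cam); print(nm,st[i,4],p.round(1),X.round(4)); return X
Y=cent((22,110,90),(35,255,255),(322,18,350,46),.088,"yellow")
W=cent((0,0,190),(180,50,255),(262,20,290,46),.088,"white")
m=cv2.inRange(hsv,(0,0,150),(180,70,255)); mm=np.zeros_like(m); mm[45:125,265:345]=m[45:125,265:345]
cn=max(cv2.findContours(mm,0,2)[0],key=cv2.contourArea); (x,y),r=cv2.minEnclosingCircle(cn); D=ray((x,y),.094,*cam); print("disc",x,y,r,D.round(4))
rd=cent((0,120,90),(9,255,255),(290,35,322,90),.094,"red")
G=cent((45,100,50),(85,255,255),(10,230,80,290),.058,"green")
for n,P in(("Y",Y),("W",W),("red",rd)): print(n,np.degrees(np.arctan2(*(P-D)[1::-1])).round(1),np.linalg.norm((P-D)[:2]).round(4))
u,v=42,262
print("btn pt",(c+R@np.linalg.solve(K,[u,v,1.])*d[v,u]).round(4))
print("TCP px",proj(s["eef_pos"],*cam).round(1),"tool axes px at 11mm", proj(s["eef_pos"]+.011*s["ee_rot"][:,0],*cam).round(1), proj(s["eef_pos"]+.011*s["ee_rot"][:,1],*cam).round(1), "depth", d[252:300:6,283], d[262,255:315:6])
E
```

```text
yellow 185 [335.3  31.5] [ 0.6091 -0.0835  0.088 ]
white 169 [275.6  31.5] [ 0.6244 -0.0382  0.088 ]
disc 305.5049743652344 85.47176361083984 35.56020736694336 [ 0.5782 -0.0484  0.094 ]
red 173 [306.1  57.9] [ 0.5976 -0.055   0.094 ]
green 682 [ 41.6 260.5] [0.5021 0.2833 0.058 ]
Y -48.7 0.0468
W 12.4 0.0473
red -18.8 0.0205
btn pt [0.5003 0.2842 0.0577]
TCP px [279.3 266.6] tool axes px at 11mm [279.2 248.1] [299.6 266.6] depth [0.15068698 0.14405556 0.13939324 0.13372861 0.12793954 0.12328994
 0.12006667 0.12150207] [0.39528438 0.14921612 0.14911188 0.14028469 0.14206302 0.1395098
 0.1399013  0.14838162 0.14936273 0.3965954 ]
```

Emit:
{"op": "drive_tool", "data": {
  "rows": [
    [[13,12,0],0,0],
    [[12,12,0],0,0],
    [[12,11,0],0,0],
    [[0,0,10],-5,0],
    [[0,0,20],-5,0],
    [[0,0,20],-5,0],
    [[0,0,20],0,0],
    [[0,0,20],0,0],
    [[0,0,20],0,0],
    [[0,0,15],0,0],
    [[0,0,10],0,0],
    [[0,0,6],0,0],
    [[0,0,0],0,0]
  ]
}}

```text
t: 3.1
eef_pos: [0.5117, -0.0397, 0.0713]
ee_rot: [[0.998, -0.062, -0.002], [-0.062, -0.998, -0.0], [-0.002, 0.0, -1.0]]
contact_force: [0.0, 0.6, -0.8]
width: 0.001
```

```bash
cat > st.py <<'E'
from h import *
C=np.array([.578,-.047])
s=sense(); p=s["eef_pos"]; R=np.array(s["ee_rot"]); v=C-p[:2]
print("t",s["t"],"pos",np.round(p,4),"head",np.degrees(np.arctan2(R[1,0],R[0,0])).round(2),"dist",np.linalg.norm(v).round(4),"dir to C",np.degrees(np.arctan2(v[1],v[0])).round(2),"F tool",(R.T@np.array(s["contact_force"])).round(2))
E
python3 st.py; python3 - <<'E'
from h import *
im,d,K,R,c=grab("wrist"); cv2.imwrite("pics/w2.png",im)
E
```

```text
t 3.1 pos [ 0.5117 -0.0397  0.0713] head -3.56 dist 0.0667 dir to C -6.33 F tool [ 0.   -0.6   0.79]
```

View pics/w2.png

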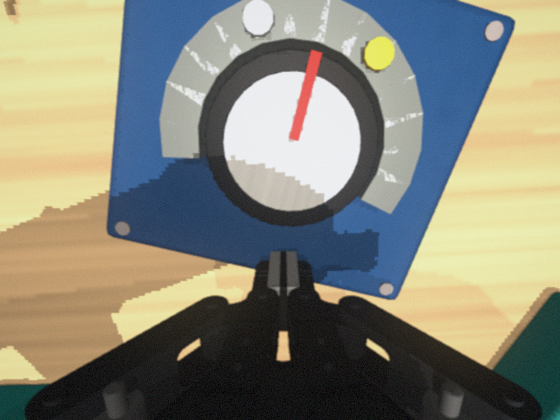

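The shut fingers at (283,255) face the dial's rim, which has its centre at (292,140) and its lower edge at about (292,226). They are about 3 mm off centre. I'll correct sideways and approach.

Emit:
{"op": "drive_tool", "data": {
  "rows": [
    [[4,3,0],0,0],
    [[5,0,0],0,0],
    [[4,0,0],0,0],
    [[2,0,0],0,0],
    [[1,0,0],0,0],
    [[0,0,0],0,0]
  ]
}}

```text
t: 3.65
eef_pos: [0.5284, -0.0442, 0.0723]
ee_rot: [[0.998, -0.063, -0.0], [-0.063, -0.998, -0.0], [-0.0, 0.0, -1.0]]
contact_force: [-0.5, 0.7, -0.1]
width: 0.0
```

```bash
python3 st.py
```

```text
t 3.65 pos [ 0.5284 -0.0442  0.0723] head -3.59 dist 0.0497 dir to C -3.19 F tool [-0.58 -0.63  0.07]
```

Emit:
{"op": "drive_tool", "data": {
  "rows": [
    [[1,0,0],0,0],
    [[1,0,0],0,0],
    [[0,0,0],0,0]
  ]
}}

```text
t: 3.9
eef_pos: [0.5302, -0.0443, 0.0724]
ee_rot: [[0.998, -0.062, 0.0], [-0.062, -0.998, -0.0], [0.0, 0.0, -1.0]]
contact_force: [-0.3, 0.1, -0.4]
width: -0.001
```

Emit:
{"op": "drive_tool", "data": {
  "rows": [
    [[1,0,0],0,0],
    [[0.5,0,0],0,0],
    [[0,0,0],0,0]
  ]
}}

```text
t: 4.15
eef_pos: [0.5316, -0.0444, 0.0723]
ee_rot: [[0.998, -0.062, 0.0], [-0.062, -0.998, -0.0], [0.0, 0.0, -1.0]]
contact_force: [-0.5, -1.0, -0.1]
width: 0.003
```

Distance is now 46.5 mm with no contact yet. I'll step 0.5 mm at a time.

Emit:
{"op": "drive_tool", "data": {
  "rows": [
    [[0.5,0,0],0,0],
    [[0.5,0,0],0,0],
    [[0,0,0],0,0]
  ]
}}

```text
t: 4.4
eef_pos: [0.5321, -0.0445, 0.0723]
ee_rot: [[0.998, -0.062, -0.001], [-0.062, -0.998, -0.0], [-0.001, 0.0, -1.0]]
contact_force: [-3.4, 0.8, 2.6]
width: -0.004
```

Emit:
{"op": "drive_tool", "data": {
  "rows": [
    [[0.5,0,0],0,0],
    [[0.5,0,0],0,0],
    [[0,0,0],0,0]
  ]
}}

```text
t: 4.65
eef_pos: [0.5322, -0.0446, 0.0723]
ee_rot: [[0.998, -0.062, -0.004], [-0.062, -0.998, -0.0], [-0.003, 0.001, -1.0]]
contact_force: [-8.5, 0.8, 4.9]
width: -0.002
```

Pressing at about 8.5 N. Now I'll arc clockwise round the axis: 2° per row is about -1.6 mm in tool y with a +2° turn.

Emit:
{"op": "drive_tool", "data": {
  "rows": [
    [[0,-1.6,0],2,0],
    [[0,-1.6,0],2,0],
    [[0,-1.6,0],2,0],
    [[0,-1.6,0],2,0],
    [[0,-1.6,0],2,0],
    [[0,0,0],0,0]
  ]
}}

```text
t: 5.15
eef_pos: [0.5333, -0.0366, 0.0723]
ee_rot: [[0.972, -0.236, -0.003], [-0.236, -0.972, -0.0], [-0.003, 0.001, -1.0]]
contact_force: [-8.8, 2.1, 5.2]
width: 0.001
```

```bash
python3 st.py; cat > dial.py <<'E'
from h import *
import sys
im,d,K,R,c=grab("wrist"); hsv=cv2.cvtColor(im,cv2.COLOR_BGR2HSV)
m=cv2.inRange(hsv,(0,150,90),(9,255,255)); m[300:]=0; m|=cv2.inRange(hsv,(172,150,90),(180,255,255)); m[300:]=0
k,l,st,ce=cv2.connectedComponentsWithStats(m); i=1+np.argmax(st[1:,4])
P=np.argwhere(l==i)[:,::-1]; X=np.array([ray(p,.094,K,R,c) for p in P])[:,:2]
vx,vy,x0,y0=cv2.fitLine(X.astype(np.float32),cv2.DIST_L2,0,.01,.01).ravel()
if vx<0: vx,vy=-vx,-vy
print("pointer deg",np.degrees(np.arctan2(vy,vx)).round(1),"n",len(P),"mean",X.mean(0).round(4))
cv2.imwrite(f"pics/{sys.argv[1]}.png",im)
E
python3 dial.py w3
```

```text
t 5.15 pos [ 0.5333 -0.0366  0.0723] head -13.68 dist 0.0459 dir to C -13.04 F tool [-9.07  0.09 -5.19]
pointer deg -27.7 n 632 mean [ 0.595  -0.0575]
```

The pointer follows: -18.8° to -27.7°, with steady force. Continuing the remaining 20°.

Emit:
{"op": "drive_tool", "data": {
  "rows": [
    [[0,-1.6,0],2,0],
    [[0,-1.6,0],2,0],
    [[0,-1.6,0],2,0],
    [[0,-1.6,0],2,0],
    [[0,-1.6,0],2,0],
    [[0,0,0],0,0]
  ]
}}

```text
t: 5.7
eef_pos: [0.5361, -0.0284, 0.0723]
ee_rot: [[0.916, -0.401, -0.002], [-0.401, -0.916, 0.001], [-0.002, 0.0, -1.0]]
contact_force: [-7.3, 3.4, 5.8]
width: -0.003
```

```bash
python3 st.py; python3 dial.py w4
```

```text
t 5.7 pos [ 0.5361 -0.0284  0.0723] head -23.66 dist 0.0458 dir to C -23.99 F tool [-8.04 -0.14 -5.74]
pointer deg -39.0 n 629 mean [ 0.5927 -0.0608]
```

Emit:
{"op": "drive_tool", "data": {
  "rows": [
    [[0,-1.6,0],2,0],
    [[0,-1.6,0],2,0],
    [[0,-1.6,0],2,0],
    [[0,-1.6,0],2,0],
    [[0,-1.0,0],1,0],
    [[0,0,0],0,0]
  ]
}}

```text
t: 6.25
eef_pos: [0.5397, -0.0218, 0.0723]
ee_rot: [[0.842, -0.539, -0.002], [-0.539, -0.842, 0.0], [-0.002, 0.001, -1.0]]
contact_force: [-5.7, 3.9, 4.4]
width: 0.0
```

```bash
python3 st.py; python3 dial.py w5
```

```text
t 6.25 pos [ 0.5397 -0.0218  0.0723] head -32.61 dist 0.0458 dir to C -33.35 F tool [-6.87 -0.24 -4.38]
pointer deg -48.5 n 641 mean [ 0.5904 -0.0632]
```

The pointer is at -48.5° and the yellow stud at -48.7°. Backing straight off, then up.

Emit:
{"op": "drive_tool", "data": {
  "rows": [
    [[-1.5,0,0],0,0],
    [[-3,0,0],0,0],
    [[-6,0,0],0,0],
    [[-8,0,0],0,0],
    [[0,0,-15],0,0],
    [[0,0,-25],0,0],
    [[0,0,-25],0,0],
    [[0,0,-25],0,0],
    [[0,0,-20],0,0],
    [[0,0,-10],0,0],
    [[0,0,0],0,0]
  ]
}}

```text
t: 7.22
eef_pos: [0.5256, -0.0121, 0.195]
ee_rot: [[0.843, -0.538, 0.005], [-0.538, -0.843, 0.001], [0.003, -0.003, -1.0]]
contact_force: [-0.0, -0.3, -0.4]
width: 0.002
```

```bash
python3 st.py; python3 dial.py w6; python3 - <<'E'
from h import *
im,d,K,R,c=grab("wrist"); hsv=cv2.cvtColor(im,cv2.COLOR_BGR2HSV)
m=cv2.inRange(hsv,(45,110,50),(80,255,255)); k,l,st,ce=cv2.connectedComponentsWithStats(m)
for i in range(1,k):
    if st[i,4]>50: print("green",st[i].tolist(),ray(ce[i],.058,K,R,c).round(4))
E
```

```text
t 7.2167 pos [ 0.5256 -0.0121  0.195 ] head -32.56 dist 0.063 dir to C -33.65 F tool [0.12 0.28 0.42]
pointer deg -47.8 n 121 mean [ 0.591  -0.0635]
green [65, 333, 30, 26, 582] [0.503 0.282 0.058]
```

View pics/w6.png

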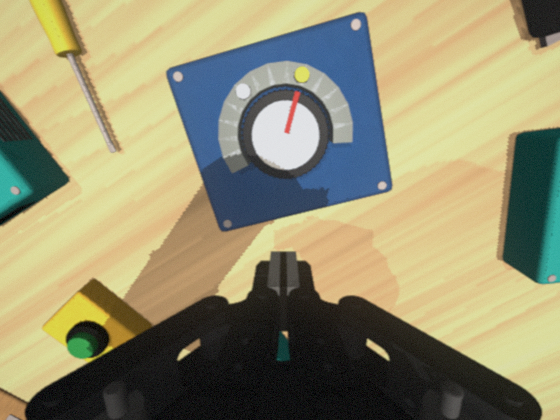

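The picture shows the pointer at (296,95) aimed at the yellow stud at (302,74), with the white stud at (243,91) away from it. The dial has settled with nothing touching it. Now to the button.

Emit:
{"op": "drive_tool", "data": {
  "rows": [
    [[-10,-10,0],0,0],
    [[-20,-20,0],0,0],
    [[-22,-22,0],0,0],
    [[-22,-22,0],0,0],
    [[-22,-22,0],0,0],
    [[-22,-22,0],0,0],
    [[-22,-22,0],0,0],
    [[-22,-22,0],0,0],
    [[-22,-22,0],0,0],
    [[-22,-22,0],0,0],
    [[-20,-20,0],0,0],
    [[-12,-12,10],0,0],
    [[0,0,20],0,0],
    [[0,0,20],0,0],
    [[0,0,10],0,0],
    [[0,0,0],0,0]
  ]
}}

```text
t: 8.65
eef_pos: [0.4509, 0.3146, 0.1276]
ee_rot: [[0.843, -0.539, -0.005], [-0.539, -0.842, -0.005], [-0.001, 0.007, -1.0]]
contact_force: [0.1, 0.5, -0.5]
width: 0.003
```

```bash
python3 - <<'E'
from h import *
im,d,K,R,c=grab("wrist"); hsv=cv2.cvtColor(im,cv2.COLOR_BGR2HSV); s=sense(); T=np.array(s["ee_rot"])
m=cv2.inRange(hsv,(45,110,50),(80,255,255)); k,l,st,ce=cv2.connectedComponentsWithStats(m); cv2.imwrite("pics/w7.png",im)
for i in range(1,k):
    if st[i,4]>50:
        u,v=ce[i].round().astype(int); z=(c+R@np.linalg.solve(K,[u,v,1.])*d[v,u]); X=ray(ce[i],z[2],K,R,c)
        print("green",st[i].tolist(),z.round(4),X.round(4),"tool delta mm",(T.T@(X-s["eef_pos"])*1000).round(1))
E
```

```text
green [252, 126, 44, 45, 1507] [0.5005 0.2886 0.0575] [0.5007 0.2886 0.0575] tool delta mm [55.5 -4.3 72.6]
```

View pics/w7.png

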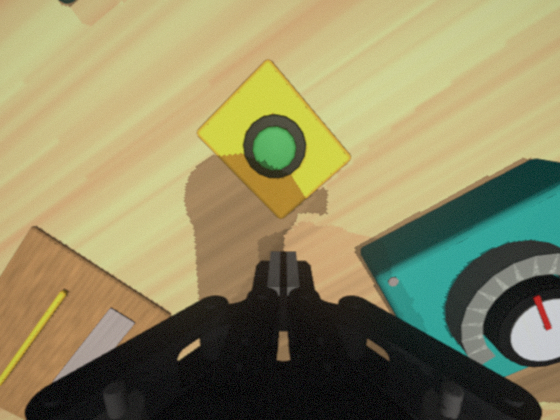

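The button's green top is at (274,148), inside a black collar on the yellow housing. I'll go above it and descend.

Emit:
{"op": "drive_tool", "data": {
  "rows": [
    [[15,-2,0],0,0],
    [[20,-2,0],0,0],
    [[15,0,0],0,0],
    [[5.5,0,10],0,0],
    [[0,0,20],0,0],
    [[0,0,20],0,0],
    [[0,0,10],0,0],
    [[0,0,5],0,0],
    [[0,0,0],0,0]
  ]
}}

```text
t: 9.45
eef_pos: [0.501, 0.2894, 0.0665]
ee_rot: [[0.843, -0.538, -0.001], [-0.538, -0.843, -0.001], [-0.0, 0.002, -1.0]]
contact_force: [-0.7, 1.0, 0.1]
width: -0.003
```

```bash
python3 - <<'E'
from h import *
s=sense(); print(s["eef_pos"].round(4) if hasattr(s["eef_pos"],"round") else s["eef_pos"], s["contact_force"])
im,d,K,R,c=grab("scene"); p=proj([.5007,.2886,.058],K,R,c).round().astype(int); print(p)
cv2.imwrite("pics/s2.png",cv2.resize(im[p[1]-60:p[1]+40,p[0]-60:p[0]+60],None,fx=4,fy=4,interpolation=cv2.INTER_CUBIC))
E
```

```text
[0.501  0.2894 0.0665] [-0.71147975  1.04841004  0.14751183]
[414 290]
```

View pics/s2.png

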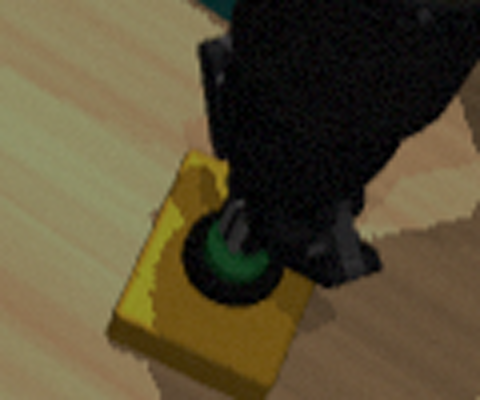

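The fingertips at crop (235,235) sit over the green top, just above it. Pressing straight down while watching the force.

Emit:
{"op": "drive_tool", "data": {
  "rows": [
    [[0,0,3],0,0],
    [[0,0,3],0,0],
    [[0,0,2],0,0],
    [[0,0,1],0,0],
    [[0,0,0],0,0]
  ]
}}

```text
t: 9.92
eef_pos: [0.5013, 0.2897, 0.0582]
ee_rot: [[0.843, -0.538, -0.0], [-0.538, -0.843, -0.0], [0.0, 0.0, -1.0]]
contact_force: [-0.0, -0.5, -0.1]
width: 0.003
```

Emit:
{"op": "drive_tool", "data": {
  "rows": [
    [[0,0,2],0,0],
    [[0,0,1],0,0],
    [[0,0,0],0,0]
  ]
}}

```text
t: 10.17
eef_pos: [0.5016, 0.2899, 0.0556]
ee_rot: [[0.843, -0.538, 0.001], [-0.538, -0.843, 0.0], [0.0, -0.001, -1.0]]
contact_force: [-0.4, 0.8, 2.8]
width: 0.002
```

Emit:
{"op": "drive_tool", "data": {
  "rows": [
    [[0,0,1.5],0,0],
    [[0,0,1],0,0],
    [[0,0,0],0,0]
  ]
}}

```text
t: 10.42
eef_pos: [0.5016, 0.2899, 0.0531]
ee_rot: [[0.843, -0.538, 0.001], [-0.538, -0.843, 0.0], [0.0, -0.001, -1.0]]
contact_force: [0.1, 0.2, 3.4]
width: -0.002
```

Emit:
{"op": "drive_tool", "data": {
  "rows": [
    [[0,0,1.5],0,0],
    [[0,0,1],0,0],
    [[0,0,0],0,0]
  ]
}}

```text
t: 10.67
eef_pos: [0.5016, 0.2899, 0.0511]
ee_rot: [[0.843, -0.538, 0.001], [-0.538, -0.843, 0.0], [0.001, -0.001, -1.0]]
contact_force: [-1.8, -0.6, 6.7]
width: 0.001
```

Emit:
{"op": "drive_tool", "data": {
  "rows": [
    [[0,0,1],0,0],
    [[0,0,0.5],0,0],
    [[0,0,0],0,0]
  ]
}}

```text
t: 10.92
eef_pos: [0.5017, 0.29, 0.051]
ee_rot: [[0.843, -0.538, 0.002], [-0.538, -0.843, 0.0], [0.001, -0.001, -1.0]]
contact_force: [-5.3, -0.8, 13.9]
width: 0.002
```

It hit a hard stop at z = 0.051 after about 6 mm of travel, at 14 N, well over the spring's 5 N. A touch more, then release and rise.

Emit:
{"op": "drive_tool", "data": {
  "rows": [
    [[0,0,1],0,0],
    [[0,0,0],0,0],
    [[0,0,0],0,0]
  ]
}}

```text
t: 11.17
eef_pos: [0.5018, 0.29, 0.0509]
ee_rot: [[0.843, -0.538, 0.002], [-0.538, -0.843, 0.0], [0.001, -0.001, -1.0]]
contact_force: [-7.5, -1.8, 17.4]
width: -0.002
```

Emit:
{"op": "drive_tool", "data": {
  "rows": [
    [[0,0,-3],0,0],
    [[0,0,-4],0,0],
    [[0,0,-5],0,0],
    [[0,0,-10],0,0],
    [[0,0,-20],0,0],
    [[0,0,-20],0,0],
    [[-10,0,-20],0,0],
    [[-20,0,-10],0,0],
    [[-20,0,0],0,0],
    [[-10,0,0],0,0],
    [[0,0,0],0,0],
    [[0,0,0],0,0]
  ]
}}

```text
t: 12.17
eef_pos: [0.4504, 0.322, 0.1393]
ee_rot: [[0.843, -0.537, -0.001], [-0.537, -0.843, -0.001], [-0.0, 0.001, -1.0]]
contact_force: [0.5, -0.5, -0.7]
width: 0.004
```

```bash
python3 - <<'E'
from h import *
s=sense(); print(s["t"],np.round(s["eef_pos"],4),np.round(s["contact_force"],2))
im,d,K,R,c=grab("wrist"); hsv=cv2.cvtColor(im,cv2.COLOR_BGR2HSV)
m=cv2.inRange(hsv,(45,110,50),(80,255,255)); k,l,st,ce=cv2.connectedComponentsWithStats(m); i=1+np.argmax(st[1:,4])
u,v=ce[i].round().astype(int); print("button top",(c+R@np.linalg.solve(K,[u,v,1.])*d[v,u]).round(4))
im,d,K,R,c=grab("scene"); old=cv2.imread("pics/scene0.png")
side=grab("side")[0]; olds=cv2.imread("pics/side0.png")
for n,a,b,bx in(("tape",im,old,(140,132,190,180)),("jar",im,old,(128,205,170,257)),("screwdriver",im,old,(195,305,298,380)),("tape side",side,olds,(332,310,392,362)),("jar side",side,olds,(388,244,428,292)),("driver side",side,olds,(316,190,398,210))):
    x0,y0,x1,y1=bx; A,B=[cv2.cvtColor(q[y0:y1,x0:x1],cv2.COLOR_BGR2GRAY).astype(np.float32) for q in(a,b)]
    print(n,"diff",np.abs(A-B).mean().round(2),"shift px",np.round(cv2.phaseCorrelate(A,B)[0],2))
cv2.imwrite("pics/final.png",np.vstack([im[60:390,130:460]]).repeat(1,0))
cv2.imwrite("pics/final.png",np.hstack([cv2.resize(im[170:290,185:315],None,fx=3,fy=3,interpolation=cv2.INTER_CUBIC),cv2.resize(side[195:285,265:365],None,fx=4,fy=4,interpolation=cv2.INTER_CUBIC)]))if False else cv2.imwrite("pics/final.png",cv2.resize(im[60:390,130:460],(600,600)))
E
```

```text
12.1667 [0.4504 0.322  0.1393] [ 0.5  -0.48 -0.7 ]
button top [0.5007 0.2884 0.0571]
tape diff 3.26 shift px [-0.05 -0.04]
jar diff 3.24 shift px [ 0.51 -0.05]
screwdriver diff 3.61 shift px [0.01 0.49]
tape side diff 2.03 shift px [ 0.01 -0.01]
jar side diff 2.13 shift px [0.02 0.01]
driver side diff 2.46 shift px [-0.02 -0.01]
```

View pics/final.png

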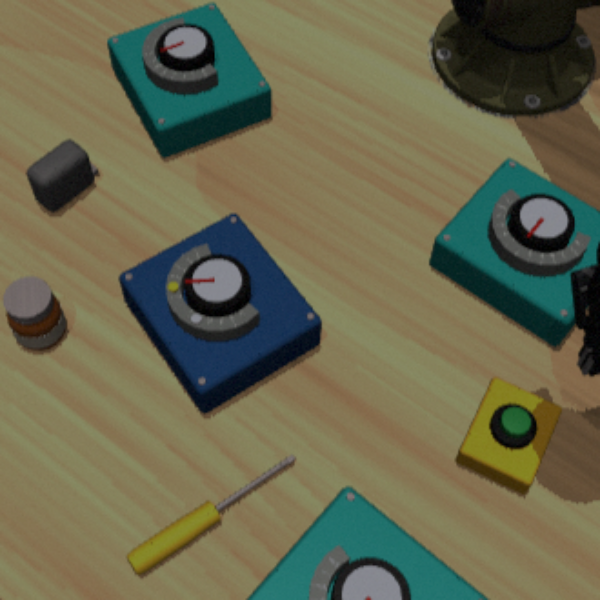

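The final picture shows the pointer at (197,281) aimed at the yellow stud at (173,287). The button is back up, with its top at z = 0.057. The tape, jar and screwdriver are where they were, and the robot is clear of everything.

```bash
python3 -c "
from station import *
print(close_job())"
```

```text
the job is handed in; nothing more can be done
None
```

The job is done and handed in at about 12 s of the 53 s allowed; handing in gives no verdict.

- **Dial:** I pressed the shut fingertips against the blue controller's dial rim at about 7–9 N and turned it one click clockwise. After letting go, the pointer read -47.8° and the yellow stud -48.7°, which agree within the measuring error.
- **Start button:** I pressed it about 6 mm to its hard stop, reaching 17 N, then released it. Its top came back to z = 0.057 m, the height it had before.
- **Loose things:** The side camera shows the tape, jar and screwdriver unmoved, to within 0.02 pixels. The scene camera agrees for the tape but gave a 0.5 pixel shift for the jar and the screwdriver. I take that as noise, since the arm never went near them.

At hand-in the gripper was 8 cm above the button and to one side of it, touching nothing.

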